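# Pack the topping crate level and check it with the board

## Task

Pack the grey crate so that nothing stands above its rim: first move the tall jar that sticks out from the raised yellow floor into the empty deep cell (green spot), then take the short orange jar from the sloped rack and stand it on the yellow floor. Then check it by sliding the wooden checking board, laid flat across both side walls, along the crate's rim from the robot's end to the far end, touching the rim all the way. Finally stand the board back on the counter, let go, and leave everything else where it is.

Things in the scene. Friction and masses are not known exactly. Their poses are not given: they have to be found in the camera images.
- crate: Grey fixed crate, 176 x 176 mm outside, 130 mm high, walls 6 mm, floor top at 6 mm. A low cross divider (4 mm thick, top at 56 mm) makes four 80 mm cells centred at x, y = +-42 mm: one holds the riser, one is empty and deep, two hold packed tall jars, in any order. Origin: underside centre; x away from the robot (within 0.3 rad), z up. Robot's end x = -88 mm, far end +88, side walls y = +-88.
- crate_rim (a point): Centre of the crate's mouth, at the height of its rim (130 mm above the counter), axes as the crate's.
- riser: Yellow block 76 x 76 x 35 mm fixed on the floor of one cell: the raised floor. Origin: centre of its underside, on the crate's floor.
- riser_top (a point): Centre of the riser's top face, 41 mm above the counter; a short jar standing there ends 4 mm below the rim, a tall one sticks out by 31 mm.
- deep_spot: Green flat spot, 60 mm across, printed on the floor of the empty deep cell, at the centre of that cell; a tall jar standing there ends 4 mm below the rim.
- proud_jar: Round topping jar: white body 70 mm across, 82 mm high, red round cap 26 mm across, 38 mm high on its flat shoulder (total 120 mm; 0.18 to 0.33 kg). Origin: centre of its underside; z up its axis. It stands upright on the riser and sticks out of the crate. Its cap has about 27 mm free on every side to the crate's walls.
- proud_jar_top (a point): Centre of the top of that jar's cap, 120 mm above its underside.
- short_jar: Round topping jar: orange body 70 mm across, 47 mm high, black round cap 26 mm across, 38 mm high on its flat shoulder (total 85 mm; 0.12 to 0.22 kg). Origin: centre of its underside; z up its axis. It leans in one of the rack's two pockets, its axis 0.6 rad (34 degrees) from vertical, its top towards the robot (the rack's -x). Pulls out along its axis.
- short_jar_top (a point): Centre of the top of the short jar's cap, 85 mm above its underside.
- rack: Dark steel sloped rack, fixed, base 120 x 202 mm. Origin: underside centre; x away from the robot (yaw 0.2 to 0.7 rad). Two pockets at y = +-50 mm; jar undersides are centred at x = 0, 40 mm above the counter. Along the leaning jar, each has a back 40 mm long on the robot's side and cheeks 28 mm high; front, shoulder and cap are free. One holds the short jar, one the spare.
- spare_jar: Round topping jar: white body 70 mm across, 82 mm high, red round cap 26 mm across, 38 mm high on its flat shoulder (total 120 mm; 0.18 to 0.33 kg). Origin: centre of its underside; z up its axis. It leans likewise in the rack's other pocket. Leave it there.
- packed_a: Round topping jar: white body 70 mm across, 82 mm high, red round cap 26 mm across, 38 mm high on its flat shoulder (total 120 mm; 0.18 to 0.33 kg). Origin: centre of its underside; z up its axis. It already stands rightly in a cell of the crate. Leave it.
- packed_a_top (a point): Centre of the top of its cap, 120 mm above its underside.
- packed_b: Round topping jar: white body 70 mm across, 82 mm high, red round cap 26 mm across, 38 mm high on its flat shoulder (total 120 mm; 0.18 to 0.33 kg). Origin: centre of its underside; z up its axis. It already stands rightly in a cell of the crate. Leave it.
- packed_b_top (a point): Centre of the top of its cap, 120 mm above its underside.
- board: Wooden checking board (0.14 to 0.28 kg): flat pale sole 200 mm (x) x 44 mm (y) x 12 mm thick, with a dark upright grip on its middle, 70 mm (x) x 20 mm (y), from 12 to 58 mm above the underside. Stands flat on the counter between crate and rack. Origin: centre of its underside; z up.
- board_grip (a point): Middle of the board's upright grip, 40 mm above its underside.
- mug: White mug, 76 mm across, 90 mm high, beyond the work. Bystander. Origin: centre of its underside.
- can: Blue can, 72 mm across, 110 mm high, beyond the work. Bystander. Origin: centre of its underside.

How it is judged:
On the way, in this order (a step that is already met when the one before it is completed fails the run):
1. the tall jar that stuck out stands on the floor of the deep cell, let go (horizontal distance between proud_jar and deep_spot below 0.012 m and z of proud_jar in the frame of crate below 0.01 m and angle between proud_jar's own z axis and vertical below 0.08 rad and contact force between the fingers and proud_jar below 0.05 N), for 0.2 s.
2. the short jar stands on the yellow riser, let go, and all four jar tops are below the rim (horizontal distance between short_jar and riser below 0.012 m and z of short_jar in the frame of crate below 0.045 m and angle between each of short_jar, proud_jar's own z axis and vertical below 0.08 rad and contact force between the fingers and short_jar below 0.05 N and horizontal distance between proud_jar and deep_spot below 0.012 m and z of proud_jar in the frame of crate below 0.01 m and z of each of proud_jar_top, short_jar_top, packed_a_top, packed_b_top in the frame of crate_rim below -0.001 m), for 0.2 s.
3. the board lies flat across the crate, touching the rim in the third next to the robot (x of board in the frame of crate_rim between -0.12 and -0.045 m and y of board in the frame of crate_rim between -0.03 and 0.03 m and z of board in the frame of crate_rim between -0.004 and 0.004 m and angle between the x axis of board and the y axis of crate, either way round below 0.25 rad and angle between board's own z axis and vertical below 0.1 rad and contact force between board and crate above 0.2 N and z of each of proud_jar_top, short_jar_top, packed_a_top, packed_b_top in the frame of crate_rim below -0.001 m), for 0.05 s.
4. the board touches the rim at the middle of the crate (x of board in the frame of crate_rim between -0.025 and 0.025 m and y of board in the frame of crate_rim between -0.03 and 0.03 m and z of board in the frame of crate_rim between -0.004 and 0.004 m and angle between the x axis of board and the y axis of crate, either way round below 0.25 rad and angle between board's own z axis and vertical below 0.1 rad and contact force between board and crate above 0.2 N and z of each of proud_jar_top, short_jar_top, packed_a_top, packed_b_top in the frame of crate_rim below -0.001 m), for 0.05 s.
5. the board touches the rim in the far third (x of board in the frame of crate_rim between 0.045 and 0.12 m and y of board in the frame of crate_rim between -0.03 and 0.03 m and z of board in the frame of crate_rim between -0.004 and 0.004 m and angle between the x axis of board and the y axis of crate, either way round below 0.25 rad and angle between board's own z axis and vertical below 0.1 rad and contact force between board and crate above 0.2 N and z of each of proud_jar_top, short_jar_top, packed_a_top, packed_b_top in the frame of crate_rim below -0.001 m), for 0.05 s.
At the end, for the whole second after the job is handed in: Proud jar upright on the deep cell floor, short jar upright on the riser, each within 12 mm of centre and 0.08 rad; all four jar tops at least 1 mm below the rim; board flat on the counter (within 6 mm, 0.08 rad); all released and at rest (all of step 2 and height (world z) of board between -0.004 and 0.006 m and angle between board's own z axis and vertical below 0.08 rad and contact force between the fingers and board below 0.05 N and contact force between the fingers and proud_jar below 0.05 N and linear speed of each of board, proud_jar, short_jar below 0.02 m/s); the robot touches nothing.
It fails at once if mug, can or the spare jar moved more than 30 mm (distance of any of mug, can, spare_jar from where it was at the start of the episode above 0.03 m).
It fails at once if a jar that was already packed rightly moved more than 30 mm or tipped beyond 0.3 rad (distance of any of packed_a, packed_b from where it was at the start of the episode above 0.03 m or angle between any of packed_a, packed_b's own z axis and vertical above 0.3 rad).
It also fails if it takes over 72 s, if anything falls off the work surface, if the arm or the gripper's body presses on something with over 40 N, if the wrist force passes 120 N, or if a joint passes its speed limit or range.

## Robot

A 6-joint arm with a two-finger parallel gripper is mounted at the origin on the work surface. World frame = base frame: x ahead of the robot, y to its left, z up, the work surface at z = 0. Lengths are in m, angles in rad, forces in N, time in s.
With the tool pointing down it reaches from about 0.35 to 0.85 m from the base axis. Payload 8.1 kg.
Tool frame: the origin (TCP) lies at the very end of the fingers, on their centre line; the grasp point (between the pads) lies robot.grip_point_offset behind it (robot.grip_point_offset is the distance from the TCP to the grasp point, in m); z points along the fingers, y is the line along which they close (so a half turn about z gives the same grasp; the last joint's range is limited). The gripper opens to 93 mm and grips with 3 to 60 N. Pads are 15 mm wide; open, the fingers measure 128 mm over their backs; the gripper's body (75 mm by 188 mm) begins 65 mm behind the grasp point.
Start: joints at [1.21, 0.13, 1.488, -0, 1.523, -0.085], TCP at [0.163, 0.577, 0.219] pointing down, gripper open.
Joint ranges: [-2.96, 2.96], [-0.89, 2.26], [0.02, 2.5], [-1.34, 4.48], [0, 2.73], [-2.66, 2.66]. Speed limits (rad/s): [2.39, 2.39, 2.79, 3.14, 3.14, 3.14].

## Interface

Orientations are given as a rotation vector (axis times angle).
In Python, from plant import robot, eyes gives the robot as it stands. The module is installed in compiled form; this text tells all that it offers.
- The arm moves only by the tool apply_moves, never from a script. Its argument "steps" is one flat list of numbers, 7 for each row, row after row: the shift along the tool's x, y, z in units of 30 mm (1.0 is 30 mm), then the turn, a rotation vector about the tool's x, y, z in units of 6 degrees (1.0 is 6 degrees), then the opening in per cent of the stroke, from 0 (shut) to 100 (fully open). In form: [dx, dy, dz, ax, ay, az, fingers, dx, dy, dz, ax, ay, az, fingers, ...]. A call has 1 to 12 rows; each row shifts and turns the commanded pose from where the row before left it, along the tool's axes as they then stand; what a row does not reach is not made up. A row lasts 1/12 s, in which the tool goes at most 41.7 mm and 7.16 degrees, less where a joint would pass 70% of its speed; a pose out of reach is approached as far as the arm can. A call is refused whole if a number of a shift passes 1 or a number of a turn 1, either way. A call with a gripper value outside its range is refused whole. The fingers move at their own pace and stop on an object; "grip_force" is the grip in N (left out, the last holds). Time passes only in rows, so rows that do not move let the fingers close. It gives the time, the measured TCP pose, the force, the opening and the grip force at its end, in the units of the state.
- robot.read_state(): the state, without advancing time (a new reading comes with each control period).
- eyes.read_camera(name): name is "scene" or "side" or "wrist"; returns the picture (480x640x3 uint8, red, green, blue); there is no depth.
- eyes.calibration(name): a dict with "K" (3x3 intrinsics, pixels), "R" (3x3) and "t" (3): a world point X has camera coordinates R X + t. Camera axes: x right, y down, z forward; pixel columns grow to the right and rows downward; lengths in m; the calibration is good to about 2 mm. A picture is of the moment at which its call begins: read the wrist's pose just before it. calibration takes no time and is no camera call; for the wrist camera it gives the pose at the moment of the call.
- robot.close_job(): hands the job in; it is judged then, once.
Trained networks look in the newest picture that a camera, given by its name, has taken for a name from the list of things; names that differ only in an ending like _2 or _b are one class to them, and where a whole thing is asked for, a point or a joint stands for the part that bears it (a point fixed in the world has none). Each returns a list of dicts, best first, with "conf" (0 to 1); they miss things now and then, are a little off and sometimes report something else, mostly with a low value. They report only what shows in the picture. A call takes as long as a camera call.
- eyes.search_frame(camera, thing): "rect" ([left, top, width, height] in pixels, round what is visible of it).
- eyes.place_of(camera, thing): "xy" ([column, row] in pixels: a listed point, or the origin of a listed thing).
The state is a dict: "t": time; "q": joint angles; "dq": joint speeds; "joint_torque": joint torques, N m; "tool_pos": TCP position; "orientation": TCP orientation; "force": force on the tool from outside, world axes, zero at the start; "wrist_torque": the same for the moment, N m; "opening": finger opening in m; "gripper_force": force on a finger pad.
Only numpy, scipy, OpenCV 4.12 (cv2) and the standard library are available. Lean on these libraries where they do the work, as an engineer would, in place of code of your own. Each camera call takes 0.05 s, during which the arm holds its last target. There are 200 camera calls.

## Working session

There is one attempt and no reset: what is moved stays moved. The work goes in short steps, Python scripts to look and compute and a tool call to move; the robot and the scene stay as the last step left them, time stands still between calls to the robot, and variables do not carry over. Pictures are saved under pics/ and viewed, at most 12 in all, crops included, and the job is handed in when it is done.

Besides the shell and the picture viewer there is one more tool, called after ">>>" by a JSON object that holds its "name" and its "arguments", one argument or row to a line. apply_moves: Moves the arm, as the interface text tells. Its arguments: {"type":"object","properties":{"steps":{"type":"array"},"grip_force":{"type":"number"}},"required":["steps"]}

```bash
mkdir -p pics; cat > h.py <<'E'
import numpy as np, cv2
from scipy.spatial.transform import Rotation as Ro
from plant import robot, eyes
def ray(cal,px):
    K,R,t=map(np.array,(cal["K"],cal["R"],cal["t"]))
    d=R.T@np.linalg.solve(K,np.array([px[0],px[1],1.0])); return -R.T@t,d/np.linalg.norm(d)
def at_z(cal,px,z):
    c,d=ray(cal,px); return c+d*(z-c[2])/d[2]
def tri(obs):
    A=np.zeros((3,3));b=np.zeros(3)
    for cal,px in obs:
        c,d=ray(cal,px);P=np.eye(3)-np.outer(d,d);A+=P;b+=P@c
    return np.linalg.solve(A,b)
def proj(cal,X):
    K,R,t=map(np.array,(cal["K"],cal["R"],cal["t"])); p=K@(R@np.array(X)+t); return p[:2]/p[2]
def pic(cam,name):
    im=eyes.read_camera(cam); cv2.imwrite(f"pics/{name}.png",im[:,:,::-1]); return im
E
python3 - <<'E'
from h import *
s=robot.read_state(); print(s, robot.grip_point_offset)
a=pic("scene","sc0"); b=pic("side","sd0"); w=pic("wrist","w0")
for c in("scene","side","wrist"):
    cal=eyes.calibration(c); print(c,ray(cal,(320,240)))
things="crate_rim riser_top deep_spot proud_jar_top short_jar_top short_jar rack packed_a_top spare_jar board_grip board".split()
P={}
for th in things:
    for c in("scene","side"):
        r=eyes.place_of(c,th); print(th,c,[(np.round(x["xy"]).tolist(),round(x["conf"],2)) for x in r[:5]])
E
```

```text
{'t': 0.0, 'q': array([ 1.20959033e+00,  1.31156349e-01,  1.48927445e+00, -5.15430343e-05,
        1.52298641e+00, -8.54016734e-02]), 'dq': array([ 0.00212781,  0.00121149,  0.00056929, -0.00025585,  0.00025967,
       -0.00051148]), 'joint_torque': array([ 7.81513045e-04, -5.59864211e+01, -4.91756308e+01,  7.67586543e-02,
        3.58091597e-02, -1.66697678e-04]), 'tool_pos': array([0.16318991, 0.57679261, 0.21759297]), 'orientation': array([-4.31807875e-01, -3.11141692e+00,  2.81244191e-03]), 'force': array([ 0.27449068,  0.31703814, -0.60172537]), 'wrist_torque': array([-0.02928868, -0.08558434,  0.0228938 ]), 'gripper_force': 0.0, 'opening': 0.09315812659486741} 0.0188
scene (array([ 1.0791708 , -0.22929531,  1.0402337 ]), array([-0.42943507,  0.24387635, -0.86954577]))
side (array([ 0.3029869 , -0.43246709,  0.79629944]), array([ 0.37336205,  0.54123089, -0.75343872]))
wrist (array([0.09133874, 0.59792412, 0.38386916]), array([ 0.26317068, -0.08909048, -0.96062692]))
crate_rim scene [([208.0, 233.0], 0.68), ([198.0, 252.0], 0.28)]
crate_rim side [([330.0, 367.0], 0.74)]
riser_to
[... 226 characters left out ...]
_jar_top scene [([393.0, 188.0], 0.93), ([183.0, 225.0], 0.42)]
short_jar_top side [([290.0, 359.0], 0.75), ([248.0, 196.0], 0.65)]
short_jar scene [([410.0, 211.0], 0.85)]
short_jar side [([260.0, 206.0], 0.87)]
rack scene [([412.0, 211.0], 0.56), ([199.0, 258.0], 0.52)]
rack side [([245.0, 208.0], 0.6), ([364.0, 408.0], 0.22)]
packed_a_top scene [([197.0, 257.0], 0.82)]
packed_a_top side [([369.0, 375.0], 0.73), ([274.0, 305.0], 0.34)]
spare_jar scene [([423.0, 186.0], 0.69), ([198.0, 260.0], 0.66)]
spare_jar side [([224.0, 192.0], 0.87)]
board_grip scene [([298.0, 223.0], 0.61)]
board_grip side [([270.0, 304.0], 0.8)]
board scene [([296.0, 228.0], 0.6)]
board side [([274.0, 315.0], 0.81)]
```

```bash
python3 - <<'E'
import cv2,numpy as np
a=cv2.imread("pics/sc0.png")[130:330,130:480];b=cv2.imread("pics/sd0.png")[150:480,150:500]
cv2.imwrite("pics/sc0c.png",cv2.resize(a,None,fx=2.2,fy=2.2,interpolation=cv2.INTER_CUBIC));cv2.imwrite("pics/sd0c.png",cv2.resize(b,None,fx=1.8,fy=1.8,interpolation=cv2.INTER_CUBIC))
E
```

```text
(no output)
```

View pics/sc0c.png

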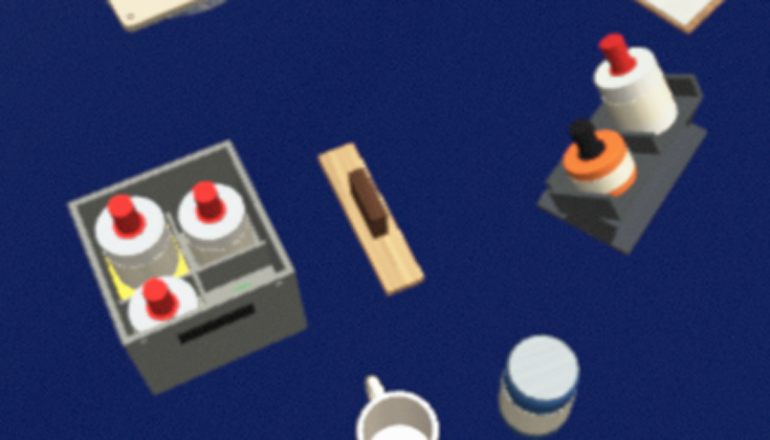

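View pics/sd0c.png

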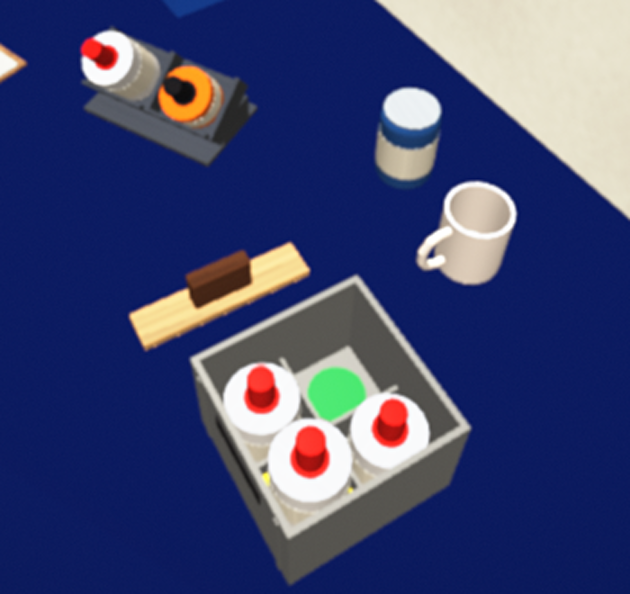

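The scene crop shows the crate at left: the proud jar is in the near-left cell on yellow at about (185,222) full-frame, and the deep green cell is far-right. The board is in the middle, and the rack is at right with the orange jar in the nearer pocket and the spare behind it. The side crop agrees, with the green spot at about (337,366) and the proud cap at about (322,393).

```bash
python3 - <<'E'
from h import *
from scipy.optimize import least_squares
cs,cd=eyes.calibration("scene"),eyes.calibration("side")
S=np.array([(69,204),(230,142),(292,272),(125,341)])/2.2+130
D=np.array([(192,358),(357,277),(468,429),(287,533)])/1.8+150
for c,P in((cs,S),(cd,D)): print(np.round([at_z(c,p,.13) for p in P],3))
for n,px1,px2,z in [("proud",(185,221),(322,393),.161),("short_top",(393,188),(248,196),0),("board_grip",(298,223),(270,304),.04),("spare",(130+612/2.2,130+42/2.2),(150+92/1.8,150+47/1.8),0),("packed far",(130+155/2.2,130+288/2.2),(150+392/1.8,150+408/1.8),0),("packed near",(130+207/2.2,130+190/2.2),(150+260/1.8,150+374/1.8),0)]:
    print(n,np.round(tri([(cs,px1),(cd,px2)]),4),np.round(at_z(cs,px1,z),3),np.round(at_z(cd,px2,z),3))
print("deep",at_z(cd,(337,366),.006))
# board sole corners top z=.012
for p in [(318,157),(353,145),(424,275),(388,294)]: print("b",np.round(at_z(cs,np.array(p)/2.2+130,.012),3))
for p in [(130,318),(292,243),(309,270),(147,349)]: print("b",np.round(at_z(cd,np.array(p)/1.8+150,.012),3))
s=robot.read_state();R=Ro.from_rotvec(s["orientation"]).as_matrix();print(R)
cw=eyes.calibration("wrist");print("wristcam in tool",R.T@(ray(cw,(320,240))[0]-s["tool_pos"]),R.T@np.array(cw["R"]).T,cw["K"])
E
```

```text
[[ 0.412 -0.26   0.13 ]
 [ 0.425 -0.085  0.13 ]
 [ 0.597 -0.098  0.13 ]
 [ 0.584 -0.268  0.13 ]]
[[ 0.421 -0.089  0.13 ]
 [ 0.593 -0.101  0.13 ]
 [ 0.581 -0.274  0.13 ]
 [ 0.41  -0.26   0.13 ]]
proud [ 0.4585 -0.215   0.1619] [ 0.457 -0.213  0.161] [ 0.459 -0.217  0.161]
short_top [0.5837 0.2533 0.109 ] [0.525 0.311 0.   ] [ 0.628  0.36  -0.   ]
board_grip [0.5082 0.0332 0.0272] [0.516 0.028 0.04 ] [0.504 0.027 0.04 ]
spare [0.5182 0.3394 0.1335] [0.435 0.424 0.   ] [0.562 0.494 0.   ]
packed far [ 0.5419 -0.2218  0.1235] [ 0.47  -0.221  0.   ] [ 0.586 -0.183  0.   ]
packed near [ 0.4639 -0.1314  0.1235] [ 0.38  -0.117  0.   ] [ 0.494 -0.078  0.   ]
deep [ 0.5491241  -0.13751104  0.006     ]
b [0.412 0.015 0.012]
b [0.418 0.058 0.012]
b [0.611 0.044 0.012]
b [ 0.612 -0.002  0.012]
b [0.409 0.05  0.012]
b [0.609 0.036 0.012]
b [ 0.604 -0.005  0.012]
b [0.407 0.007 0.012]
[[-9.62219204e-01  2.72275969e-01 -1.92777172e-06]
 [ 2.72275969e-01  9.62219204e-01  2.17130180e-05]
 [ 7.76687199e-06  2.03677970e-05 -1.00000000e+00]]
wristcam in tool [ 0.07489163  0.00039397 -0.16603682] [[ 8.35358485e-04 -9.63532861e-01 -2.67588730e-01]
 [ 9.99999427e-01  6.25636769e-04  8.69006779e-04]
 [-6.69903240e-04 -2.67589302e-01  9.63532831e-01]] [[431.12963648   0.         325.86724348]
 [  0.         431.12963648 235.50504427]
 [  0.           0.           1.        ]]
```

>>> {"name": "apply_moves", "arguments": {
  "steps": [0,0,-0.8,0,0,1,60,0,0,-0.8,0,0,1,60,0,0,-0.8,0,0,1,60,0,0,-0.8,0,0,1,60,0,0,-0.8,0,0,1,60,0,0,-0.8,0,0,0.5,60,-0.98,-0.32,0,0,0,0,60,-0.98,-0.32,0,0,0,0,60,-0.98,-0.32,0,0,0,0,60,-0.98,-0.32,0,0,0,0,60,-0.98,-0.32,0,0,0,0,60,-0.98,-0.32,0,0,0,0,60],
  "grip_force": 20
}}

```text
t: 2.25
tool_pos: [0.2365, 0.4053, 0.3627]
orientation: [1.297, 2.861, 0.001]
force: [1.7, 0.1, -0.1]
opening: 0.0558
gripper_force: 0.0
```

>>> {"name": "apply_moves", "arguments": {
  "steps": [-0.98,-0.32,0,0,0,0,60,-0.98,-0.32,0,0,0,0,60,-0.98,-0.32,0,0,0,0,60,-0.98,-0.32,0,0,0,0,60,-0.98,-0.32,0,0,0,0,60,-0.98,-0.32,0,0,0,0,60,-0.98,-0.32,0,0,0,0,60,-0.98,-0.32,0,0,0,0,60,-0.98,-0.32,0,0,0,0,60,-0.98,-0.32,0,0,0,0,60,-0.98,-0.32,0,0,0,0,60,-0.98,-0.32,0,0,0,0,60]
}}

```text
t: 3.25
tool_pos: [0.3822, 0.0638, 0.363]
orientation: [1.298, 2.86, 0.001]
force: [0.4, 0.1, 0.6]
opening: 0.0559
gripper_force: 0.0
```

>>> {"name": "apply_moves", "arguments": {
  "steps": [-0.98,-0.32,0,0,0,0,60,-0.98,-0.32,0,0,0,0,60,-0.98,-0.32,0,0,0,0,60,-0.98,-0.32,0,0,0,0,60,-0.98,-0.32,0,0,0,0,60,-0.98,-0.32,0,0,0,0,60,-0.98,-0.32,0,0,0,0,60,-0.98,-0.32,0,0,0,0,60,0,0,0,0,0,0,60,0,0,0,0,0,0,60]
}}

```text
t: 4.08
tool_pos: [0.479, -0.1634, 0.3619]
orientation: [-1.301, -2.858, -0.0]
force: [-1.0, 0.3, 0.1]
opening: 0.0559
gripper_force: 0.0
```

```bash
python3 - <<'E'
from h import *
import json
cal=eyes.calibration("wrist"); s=robot.read_state(); w=pic("wrist","w1")
json.dump({k:np.array(v).tolist() for k,v in cal.items()},open("cal1.json","w"))
print(s["t"],s["tool_pos"],s["orientation"],s["q"],s["opening"])
for th,z in [("proud_jar_top",.161),("deep_spot",.006),("crate_rim",.13),("packed_a_top",.126),("board_grip",.04),("board",0)]:
    for r in eyes.place_of("wrist",th)[:4]: print(th,np.round(r["xy"],1),round(r["conf"],2),np.round(at_z(cal,r["xy"],z),4))
E
```

```text
4.0833 [ 0.47900572 -0.16339953  0.36185777] [-1.30056451e+00 -2.85790881e+00 -9.44026891e-05] [-4.30122841e-01 -1.35620011e-01  1.49571528e+00  5.62895503e-05
  1.78316811e+00 -1.14677384e+00] 0.055896384248885086
proud_jar_top [274.6 236.4] 0.81 [ 0.4629 -0.2136  0.161 ]
proud_jar_top [454.1  69.9] 0.45 [ 0.4834 -0.0125  0.161 ]
deep_spot [381.6 200.8] 0.97 [ 0.5471 -0.137   0.006 ]
crate_rim [332.  227.8] 0.74 [ 0.5015 -0.1801  0.13  ]
packed_a_top [331.8 279.6] 0.85 [ 0.5372 -0.2209  0.126 ]
board_grip [468.1  64.2] 0.71 [0.5082 0.0323 0.04  ]
board [455.8  68.4] 0.6 [0.5072 0.0313 0.    ]
board [335.4 166.8] 0.52 [ 0.4774 -0.1436  0.    ]
```

View pics/w1.png

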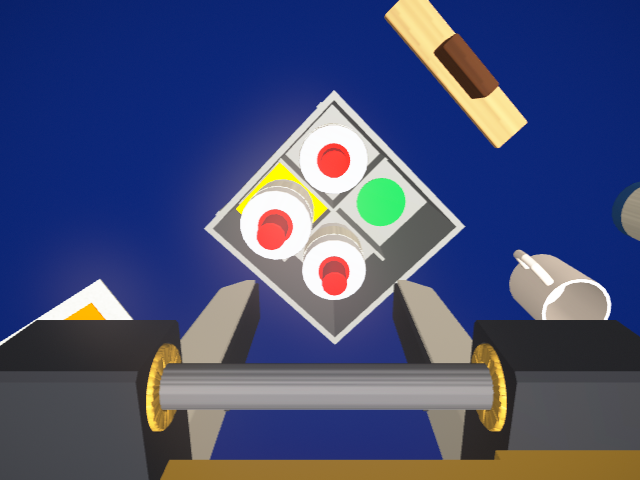

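The wrist view shows the crate as a diamond with rim corners near (205,228), (334,91), (464,227) and (335,343). The proud cap top is at (270,236), and the green spot is at (381,202).

```bash
python3 - <<'E'
from h import *
import json
cal={k:np.array(v) for k,v in json.load(open("cal1.json")).items()}
im=cv2.imread("pics/w1.png").astype(int)
b,g,r=im[...,0],im[...,1],im[...,2]
m=(g>150)&(r<120)&(b<170); ys,xs=np.nonzero(m); print("green",len(xs),xs.mean(),ys.mean(),at_z(cal,(xs.mean(),ys.mean()),.006))
C=np.array([at_z(cal,p,.13) for p in [(205,228),(334.5,91),(464.5,227),(335,343)]])[:,:2]
print(C,C.mean(0)); 
for i in range(4): d=C[(i+1)%4]-C[i]; print(np.linalg.norm(d),np.degrees(np.arctan2(d[1],d[0])))
# cap top: bright-red disc (top faces brighter) 
m=(r>215)&(g<80)&(b<90)
n,l,st,ce=cv2.connectedComponentsWithStats(m.astype(np.uint8))
for i in range(1,n):
    if st[i,4]>100: print(st[i],ce[i],at_z(cal,ce[i],.161)[:2],at_z(cal,ce[i],.126)[:2])
E
```

```text
green 1797 380.5971062882582 201.6260434056761 [ 0.54685986 -0.13858553  0.006     ]
[[ 0.41041635 -0.25978509]
 [ 0.42138848 -0.08566626]
 [ 0.59605421 -0.09649804]
 [ 0.58454363 -0.26985532]] [ 0.50310067 -0.17795118]
0.17446419270349656 86.39426441226118
0.17500127465568094 -3.548613296563237
0.173739002121257 -93.79875246932644
0.1744182256633412 176.69012538765207
[318 144  32  33 788] [333.44035533 160.55329949] [ 0.4581954  -0.12965812] [ 0.46089286 -0.13181223]
[258 231  15  19 117] [263.38461538 241.17094017] [ 0.45816431 -0.22354354] [ 0.4608588  -0.23465084]
[319 258  30  37 530] [335.07924528 279.89056604] [ 0.5302812  -0.20923498] [ 0.53985296 -0.21897776]
```

>>> {"name": "apply_moves", "arguments": {
  "steps": [-0.44,-0.83,0,0,0,0,60,-0.445,-0.83,0,0,0,0,60,0,0,1,0,0,0,60,0,0,1,0,0,0,60,0,0,1,0,0,0,60,0,0,1,0,0,0,60,0,0,0.8,0,0,0,60,0,0,0,0,0,0,60]
}}

```text
t: 5.1
tool_pos: [0.4563, -0.2129, 0.2129]
orientation: [-1.293, -2.854, -0.002]
force: [-1.5, 0.7, 0.0]
opening: 0.0558
gripper_force: 0.0
```

```bash
python3 - <<'E'
from h import *
s=robot.read_state();cal=eyes.calibration("wrist"); w=pic("wrist","w2")
print(s["t"],s["tool_pos"])
c=w[...].astype(int);m=(c[...,0]>190)&(c[...,1]<80)&(c[...,2]<90)
n,l,st,ce=cv2.connectedComponentsWithStats(m.astype(np.uint8))
for i in range(1,n):
    if st[i,4]>100: print(st[i],ce[i],at_z(cal,ce[i],.161)[:2])
for r in eyes.place_of("wrist","proud_jar_top")[:3]: print(r,at_z(cal,r["xy"],.161))
E
```

```text
5.1 [ 0.45632358 -0.21293093  0.21288482]
[ 388  123   58   52 1967] [418.28012201 150.62531774] [ 0.45215813 -0.13835544]
[ 301  225   53   68 2157] [326.82012054 261.28140936] [ 0.45624113 -0.21202741]
[383 298  11  34 182] [387.29120879 313.03846154] [ 0.50110466 -0.2125655 ]
{'xy': [329.0, 271.0], 'conf': 0.72} [ 0.46074377 -0.21537712  0.161     ]
{'xy': [416.6, 254.2], 'conf': 0.21} [ 0.48942114 -0.17758978  0.161     ]
```

View pics/w2.png

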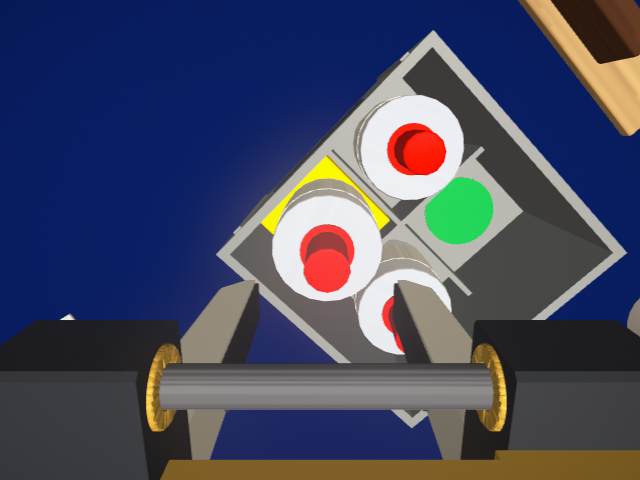

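The view shows the proud cap top at (327,270), centred between the fingers, with nothing in the way. I'll go down and close.

>>> {"name": "apply_moves", "arguments": {
  "steps": [-0.13,0,0.9,0,0,0,60,0,0,0.95,0,0,0,60,0,0,0.95,0,0,0,60,0,0,0,0,0,0,60,0,0,0,0,0,0,60],
  "grip_force": 25
}}

```text
t: 5.62
tool_pos: [0.4618, -0.2178, 0.1358]
orientation: [-1.297, -2.861, -0.0]
force: [0.5, -0.2, 0.7]
opening: 0.0556
gripper_force: 0.0
```

>>> {"name": "apply_moves", "arguments": {
  "steps": [0,0,0,0,0,0,0,0,0,0,0,0,0,0,0,0,0,0,0,0,0,0,0,0,0,0,0,0,0,0,0,0,0,0,0,0,0,0,0,0,0,0]
}}

```text
t: 6.12
tool_pos: [0.462, -0.2183, 0.1355]
orientation: [1.297, 2.86, -0.001]
force: [-0.5, -0.2, 4.6]
opening: 0.0259
gripper_force: 25.0
```

>>> {"name": "apply_moves", "arguments": {
  "steps": [0,0,-0.3,0,0,0,0,0,0,-0.7,0,0,0,0,0,0,-1,0,0,0,0,0,0,-1,0,0,0,0,0,0,-0.8,0,0,0,0,0,0.5,0,0,0,0,0,0,0.9,0,0,0,0,0,0.04,0.9,0,0,0,0,0,0.04,0.9,0,0,0,0,0,0,0.66,0,0,0,0,0,0,0,0,0,0,0,0,0,0,0,0,0,0,0]
}}

```text
t: 7.12
tool_pos: [0.5472, -0.139, 0.2483]
orientation: [-1.294, -2.861, 0.0]
force: [0.2, -0.1, -2.0]
opening: 0.0253
gripper_force: 25.0
```

```bash
python3 - <<'E'
from h import *
s=robot.read_state();cal=eyes.calibration("wrist"); w=pic("wrist","w3"); pic("side","sd3");pic("scene","sc3")
print(s["t"],s["tool_pos"],s["force"]); z=s["tool_pos"][2]-.0945+.12
for c in("wrist","side","scene"):
  for r in eyes.place_of(c,"proud_jar_top")[:3]: print(c,r,at_z(eyes.calibration(c) if c!="wrist" else cal,r["xy"],z))
a=cv2.imread("pics/w3.png");b=cv2.imread("pics/sd3.png")[180:480,180:480]
cv2.imwrite("pics/c3.png",np.hstack([cv2.resize(a,(440,330)),cv2.resize(b,(330,330))]))
E
```

```text
7.1167 [ 0.54722071 -0.13898946  0.24833202] [ 0.18787196 -0.11179187 -1.98727541]
wrist {'xy': [326.8, 326.8], 'conf': 0.79} [ 0.5462559  -0.13723368  0.27383202]
side {'xy': [295.8, 390.2], 'conf': 0.66} [ 0.40783881 -0.23562074  0.27383202]
side {'xy': [222.2, 193.6], 'conf': 0.22} [0.4836605  0.11604292 0.27383202]
scene {'xy': [225.7, 206.4], 'conf': 0.7} [ 0.54498741 -0.134393    0.27383202]
scene {'xy': [308.4, 340.5], 'conf': 0.36} [ 0.85652767 -0.12638037  0.27383202]
```

View pics/c3.png

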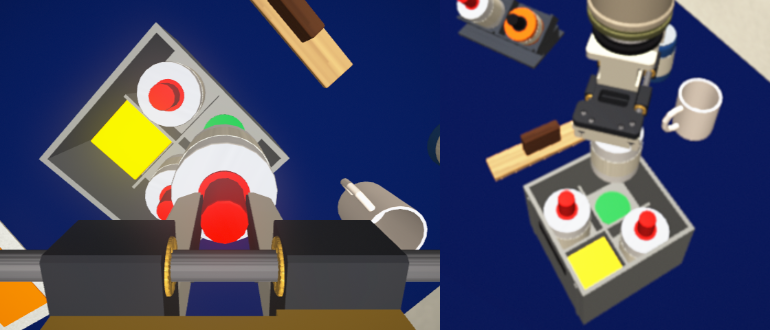

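The jar is held over the deep cell, with its cap at wrist pixel (327,327). It is upright, and the green spot is right beneath it.

>>> {"name": "apply_moves", "arguments": {
  "steps": [0,0,1,0,0,0,0,0,0,1,0,0,0,0,0,0,1,0,0,0,0,0,0,0.9,0,0,0,0,0,0,0.6,0,0,0,0,0,0,0.3,0,0,0,0,0,0,0.1,0,0,0,0,0,0,0,0,0,0,0,0,0,0,0,0,0,0]
}}

```text
t: 8.17
tool_pos: [0.5481, -0.1404, 0.1032]
orientation: [1.297, 2.859, 0.0]
force: [0.1, -0.8, -2.0]
opening: 0.0254
gripper_force: 25.0
```

>>> {"name": "apply_moves", "arguments": {
  "steps": [0,0,0.06,0,0,0,0,0,0,0.05,0,0,0,0,0,0,0,0,0,0,0,0,0,0,0,0,0,0]
}}

```text
t: 8.5
tool_pos: [0.5486, -0.1405, 0.1001]
orientation: [1.296, 2.858, 0.0]
force: [0.8, 0.6, 6.1]
opening: 0.0254
gripper_force: 25.0
```

>>> {"name": "apply_moves", "arguments": {
  "steps": [0,0,0,0,0,0,55,0,0,0,0,0,0,55,0,0,0,0,0,0,55,0,0,0,0,0,0,55,0,0,-0.5,0,0,0,55,0,0,-1,0,0,0,55,0,0,-1,0,0,0,55,0,0,-1,0,0,0,55,0,0,-1,0,0,0,55,0,0,-1,0,0,0,55,0,0,-1,0,0,0,55,0,0,-1,0,0,0,55]
}}

```text
t: 9.5
tool_pos: [0.5468, -0.1397, 0.3246]
orientation: [-1.298, -2.861, 0.0]
force: [0.4, -0.4, -0.7]
opening: 0.0514
gripper_force: 0.0
```

```bash
python3 - <<'E'
from h import *
s=robot.read_state();cal=eyes.calibration("wrist"); w=pic("wrist","w4")
print(s["t"],s["tool_pos"],s["q"])
for th in("proud_jar_top","packed_b_top"):
  for r in eyes.place_of("wrist",th)[:4]: print(th,r,at_z(cal,r["xy"],.126))
for r in eyes.place_of("wrist","riser_top")[:2]:print(r,at_z(cal,r["xy"],.041))
c=w.astype(int);m=(c[...,0]>180)&(c[...,1]>180)&(c[...,2]<90)
ys,xs=np.nonzero(m);p=cv2.minAreaRect(np.stack([xs,ys],1).astype(np.float32));print(p,at_z(cal,p[0],.041),at_z(cal,(xs.mean(),ys.mean()),.041))
# rack from the fixed cameras
cs,cd=eyes.calibration("scene"),eyes.calibration("side"); pic("scene","sc4");pic("side","sd4")
for th in("short_jar_top","short_jar","spare_jar","rack"):
  a,b=eyes.place_of("scene",th),eyes.place_of("side",th)
  print(th,[(np.round(x["xy"]),x["conf"]) for x in a[:2]],[(np.round(x["xy"]),x["conf"]) for x in b[:2]])
  if a and b: print(tri([(cs,a[0]["xy"]),(cd,b[0]["xy"])]))
E
```

```text
9.5 [ 0.54681157 -0.13969174  0.32456432] [-3.40968810e-01  1.52338726e-02  1.41800902e+00  1.09657980e-05
  1.70887118e+00 -1.06005576e+00]
proud_jar_top {'xy': [330.1, 204.6], 'conf': 0.93} [ 0.54867723 -0.1359181   0.126     ]
packed_b_top {'xy': [255.4, 138.4], 'conf': 0.62} [ 0.46549814 -0.13486842  0.126     ]
{'xy': [212.3, 190.3], 'conf': 0.66} [ 0.45738504 -0.2183484   0.041     ]
((327.45574951171875, 284.2667236328125), (330.2254638671875, 285.5308532714844), 0.7206636667251587) [ 0.61828086 -0.21802683  0.041     ] [ 0.4719742  -0.22460415  0.041     ]
short_jar_top [(array([395., 185.]), 0.61)] [(array([245., 198.]), 0.7)]
[0.5777642  0.26226629 0.10273407]
short_jar [(array([295., 227.]), 0.73), (array([409., 212.]), 0.61)] [(array([259., 206.]), 0.63)]
[0.56695219 0.03063611 0.21564419]
spare_jar [(array([424., 186.]), 0.58)] [(array([225., 193.]), 0.58)]
[0.57472584 0.37063946 0.02963208]
rack [(array([415., 207.]), 0.78), (array([199., 260.]), 0.18)] [(array([246., 210.]), 0.92)]
[ 0.60312077  0.32680052 -0.00487168]
```

>>> {"name": "apply_moves", "arguments": {
  "steps": [0.63,0.55,0,0,0,0.96,55,0.68,0.48,0,0,0,0.96,55,0.72,0.41,0,0,0,0.96,55,0.76,0.33,0,0,0,0.96,55,0.79,0.26,0,0,0,0.96,55,0.81,0.18,0,0,0,0.96,55,0.83,0.09,0,0,0,0.96,55,0.83,0.01,0,0,0,0.96,55,0.83,-0.07,0,0,0,0.96,55,0.82,-0.155,0,0,0,0.96,55,0.8,-0.24,0,0,0,0.96,55,0.77,-0.31,0,0,0,0.96,55]
}}

```text
t: 11.2
tool_pos: [0.5464, 0.161, 0.3234]
orientation: [2.696, 1.613, 0.0]
force: [0.6, -0.1, 0.1]
opening: 0.0509
gripper_force: 0.0
```

>>> {"name": "apply_moves", "arguments": {
  "steps": [0.73,-0.39,0,0,0,0.96,55,0.69,-0.46,0,0,0,0.96,55,0.64,-0.53,0,0,0,0.96,55,0.585,-0.59,0,0,0,0.96,55,0.52,-0.65,0,0,0,0.96,55,0.455,-0.695,0,0,0,0.96,55,0,0,0,0,0,0,55,0,0,0,0,0,0,55]
}}

```text
t: 11.87
tool_pos: [0.5458, 0.3101, 0.3228]
orientation: [3.05, 0.752, -0.001]
force: [0.9, -0.7, 0.4]
opening: 0.0513
gripper_force: 0.0
```

```bash
python3 - <<'E'
from h import *
import json
s=robot.read_state();cal=eyes.calibration("wrist"); w=pic("wrist","w5")
json.dump({k:np.array(v).tolist() for k,v in cal.items()},open("cal5.json","w"))
print(s["t"],s["tool_pos"],s["orientation"],s["q"])
for th,z in(("short_jar_top",.110),("short_jar",.04),("spare_jar",.04),("rack",0)):
  for r in eyes.place_of("wrist",th)[:2]: print(th,r,at_z(cal,r["xy"],z))
E
```

```text
11.8667 [0.5458489  0.3101365  0.32279686] [ 3.04988251e+00  7.52274804e-01 -1.25675093e-03] [ 4.35129808e-01  1.89601500e-01  1.23500941e+00 -1.44964201e-04
  1.71782515e+00  1.52224531e+00]
short_jar_top {'xy': [397.6, 198.4], 'conf': 0.62} [0.57803939 0.25585334 0.11      ]
short_jar {'xy': [391.4, 138.7], 'conf': 0.78} [0.62220795 0.27598343 0.04      ]
spare_jar {'xy': [294.2, 138.4], 'conf': 0.62} [0.57643633 0.36357805 0.04      ]
```

View pics/w5.png

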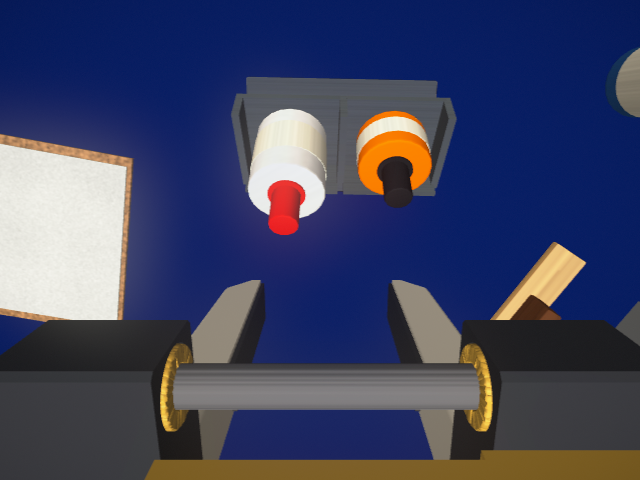

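The rack is at about (345,140), with the spare at left with a red cap and the orange jar at right. The short jar's cap top is at (398,198). The networks agree with the rack geometry: yaw is about 0.47, and top minus base matches the 0.6 rad lean.

>>> {"name": "apply_moves", "arguments": {
  "steps": [0,0.355,0,0,0.955,0.1,55,0,0.355,0,0,0.955,0,55,0,0.355,0,0,0.955,0,55,0,0.355,0,0,0.955,0,55,0,0.355,0,0,0.955,0,55,0,0.355,0,0,0.955,0,55,-0.78,0,0.82,0,0,0,55,-0.78,0,0.82,0,0,0,55,-0.78,0,0.82,0,0,0,55,-0.78,0,0.82,0,0,0,55,-0.78,0,0.82,0,0,0,55,0,0,0,0,0,0,55]
}}

```text
t: 13.12
tool_pos: [0.5456, 0.2376, 0.146]
orientation: [-2.804, -0.669, -0.847]
force: [-2.1, -0.2, -2.1]
opening: 0.0511
gripper_force: 0.0
```

```bash
python3 - <<'E'
from h import *
for _ in range(2): eyes.read_camera("wrist")
s=robot.read_state();cal=eyes.calibration("wrist"); w=pic("wrist","w6"); pic("side","sd6"); pic("scene","sc6")
R=Ro.from_rotvec(s["orientation"]).as_matrix()
print(s["t"],s["tool_pos"],s["q"]);print(R)
for r in eyes.place_of("wrist","short_jar_top")[:2]:
  p=at_z(cal,r["xy"],.11); print(r,p,R.T@(p-s["tool_pos"]))
cs,cd=eyes.calibration("scene"),eyes.calibration("side")
a,b=eyes.place_of("scene","short_jar_top"),eyes.place_of("side","short_jar_top");print(a[:2],b[:2])
print(tri([(cs,a[0]["xy"]),(cd,b[0]["xy"])]))
E
```

```text
13.2167 [0.55052758 0.23922185 0.15507301] [ 0.2447368  -0.38043316  2.19583774  0.18594373  0.74870449  1.24790066]
[[ 7.37392988e-01  4.52032103e-01  5.01914893e-01]
 [ 3.73201821e-01 -8.92001344e-01  2.55056862e-01]
 [ 5.63002649e-01 -7.61589534e-04 -8.26454740e-01]]
{'xy': [324.0, 254.8], 'conf': 0.55} [0.5788004  0.25578652 0.11      ] [ 0.00165392 -0.00196116  0.05566628]
[{'xy': [395.6, 185.4], 'conf': 0.71}, {'xy': [414.8, 209.7], 'conf': 0.32}] [{'xy': [245.1, 195.8], 'conf': 0.84}, {'xy': [316.7, 435.1], 'conf': 0.74}]
[0.57991822 0.26296978 0.1056167 ]
```

View pics/w6.png

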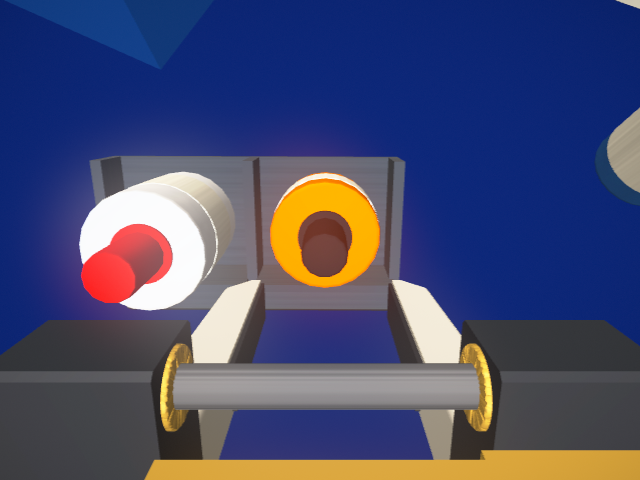

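The orange jar sits square between the fingers with its cap top at (324,255), and the rack edges run level with the image. I'll advance along the axis and close.

>>> {"name": "apply_moves", "arguments": {
  "steps": [0.05,-0.06,0.8,0,0,0,55,0,0,0.9,0,0,0,55,0,0,0.8,0,0,0,55,0,0,0.3,0,0,0,55,0,0,0,0,0,0,55,0,0,0,0,0,0,55,0,0,0,0,0,0,0,0,0,0,0,0,0,0,0,0,0,0,0,0,0,0,0,0,0,0,0,0,0,0,0,0,0,0,0]
}}

```text
t: 14.43
tool_pos: [0.5941, 0.2637, 0.0883]
orientation: [-2.797, -0.669, -0.868]
force: [0.6, 0.9, 0.0]
opening: 0.0256
gripper_force: 25.0
```

>>> {"name": "apply_moves", "arguments": {
  "steps": [0,0,-0.3,0,0,0,0,0,0,-0.7,0,0,0,0,0,0,-0.9,0,0,0,0,0,0,-0.9,0,0,0,0,0,0,-0.6,0,0,0,0,0.34,0,-0.5,0,-0.955,0,0,0.29,0,-0.53,0,-0.955,0,0,0.23,0,-0.55,0,-0.955,0,0,0.18,0,-0.57,0,-0.955,0,0,0.12,0,-0.59,0,-0.955,0,0,0.06,0,-0.6,0,-0.955,0,0,0,0,0,0,0,0,0]
}}

```text
t: 15.43
tool_pos: [0.5449, 0.2385, 0.2814]
orientation: [3.055, 0.731, -0.007]
force: [0.1, 0.0, -1.7]
opening: 0.0259
gripper_force: 25.0
```

```bash
python3 - <<'E'
from h import *
s=robot.read_state();R=Ro.from_rotvec(s["orientation"]).as_matrix();print(s["t"],s["tool_pos"],s["force"],s["opening"],s["q"]);print(R.round(4), np.degrees(np.arctan2(R[1,1],R[0,1])))
d=np.array([.4582,-.2175,s["tool_pos"][2]])-s["tool_pos"]; print(d, R.T@d/.03)
E
```

```text
15.4333 [0.54491751 0.2385211  0.28139372] [ 0.0720966   0.02874801 -1.67902616] 0.025888220751114667 [ 3.26562737e-01  1.03216254e-01  1.40413347e+00 -2.34522062e-04
  1.63844944e+00  1.42751871e+00]
[[ 8.916e-01  4.527e-01 -3.900e-03]
 [ 4.527e-01 -8.916e-01 -1.600e-03]
 [-4.200e-03 -4.000e-04 -1.000e+00]] -63.0810552263205
[-0.08671751 -0.4560211   0.        ] [-9.45912616 12.24502158  0.03518022]
```

>>> {"name": "apply_moves", "arguments": {
  "steps": [-0.4,0.5,0,0,0,0,0,-0.728,0.942,0,0,0,0,0,-0.728,0.942,0,0,0,0,0,-0.728,0.942,0,0,0,0,0,-0.728,0.942,0,0,0,0,0,-0.728,0.942,0,0,0,0,0,-0.728,0.942,0,0,0,0,0,-0.728,0.942,0,0,0,0,0,-0.728,0.942,0,0,0,0,0,-0.728,0.942,0,0,0,0,0,-0.728,0.942,0,0,0,0,0,-0.728,0.942,0,0,0,0,0]
}}

```text
t: 16.43
tool_pos: [0.4638, -0.1686, 0.2786]
orientation: [3.055, 0.731, 0.003]
force: [1.3, -0.7, -1.1]
opening: 0.0256
gripper_force: 25.0
```

>>> {"name": "apply_moves", "arguments": {
  "steps": [-0.728,0.942,0,0,0,0,0,-0.33,0.44,0,0,0,0,0,0,0,0,0,0,-0.81,0,0,0,0,0,0,-0.81,0,0,0,0,0,0,-0.81,0,0,0,0,0,0,0,0,0,0,0,0,0,0,0]
}}

```text
t: 17.02
tool_pos: [0.4549, -0.2183, 0.2787]
orientation: [-2.939, -1.109, -0.001]
force: [-0.5, 0.1, -1.2]
opening: 0.0256
gripper_force: 25.0
```

```bash
python3 - <<'E'
from h import *
s=robot.read_state();cal=eyes.calibration("wrist");w=pic("wrist","w7")
R=Ro.from_rotvec(s["orientation"]).as_matrix();print(s["t"],s["tool_pos"],s["force"],s["q"]);print(R.round(4), np.degrees(np.arctan2(R[1,1],R[0,1])))
d=np.array([.4582,-.2175,s["tool_pos"][2]])-s["tool_pos"]; print(d, R.T@d/.03)
z=s["tool_pos"][2]
for th,h in(("short_jar_top",z+.0265),("proud_jar_top",.126),("packed_a_top",.126),("deep_spot",.006),("riser_top",.041),("crate_rim",.13)):
  for r in eyes.place_of("wrist",th)[:4]: print(th,r,at_z(cal,r["xy"],h))
E
```

```text
17.0167 [ 0.45488663 -0.21832546  0.27872101] [-0.53237008  0.06873567 -1.24134294] [-5.49482443e-01 -1.47800430e-01  1.65624628e+00  4.66766056e-04
  1.63278549e+00  2.99800127e-01]
[[ 7.508e-01  6.605e-01  6.000e-04]
 [ 6.605e-01 -7.508e-01  2.000e-04]
 [ 6.000e-04  2.000e-04 -1.000e+00]] -48.658648567478735
[0.00331337 0.00082546 0.        ] [1.01096262e-01 5.22959385e-02 6.66414389e-05]
short_jar_top {'xy': [326.3, 339.9], 'conf': 0.59} [ 0.45178072 -0.22016199  0.30522101]
proud_jar_top {'xy': [328.8, 44.9], 'conf': 0.9} [ 0.54662542 -0.13909828  0.126     ]
proud_jar_top {'xy': [248.0, 138.0], 'conf': 0.43} [ 0.46149904 -0.13651636  0.126     ]
packed_a_top {'xy': [410.2, 134.5], 'conf': 0.84} [ 0.54069945 -0.22265016  0.126     ]
deep_spot {'xy': [327.1, 127.5], 'conf': 0.18} [ 0.50290559 -0.17662982  0.006     ]
riser_top {'xy': [326.4, 193.6], 'conf': 0.87} [ 0.4575182  -0.21567082  0.041     ]
crate_rim {'xy': [325.4, 133.4], 'conf': 0.75} [ 0.50098744 -0.17620717  0.13      ]
```

View pics/w7.png

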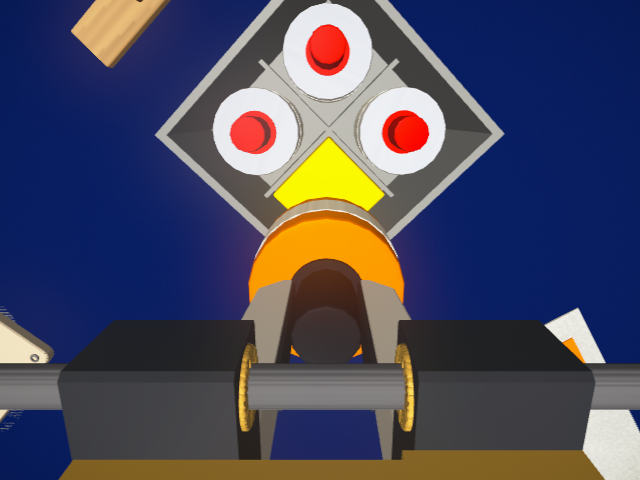

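The jar hangs upright over the yellow riser at (326,340), and all three tall jars stand in their cells. A small +x correction is needed, then the descent.

>>> {"name": "apply_moves", "arguments": {
  "steps": [0.15,0.03,0.5,0,0,0,0,0,0,1,0,0,0,0,0,0,1,0,0,0,0,0,0,1,0,0,0,0,0,0,1,0,0,0,0,0,0,0.7,0,0,0,0,0,0,0.4,0,0,0,0,0,0,0.2,0,0,0,0,0,0,0,0,0,0,0,0,0,0,0,0,0,0]
}}

```text
t: 18.2
tool_pos: [0.46, -0.2166, 0.1067]
orientation: [2.937, 1.113, 0.001]
force: [0.2, 0.5, -1.8]
opening: 0.0254
gripper_force: 25.0
```

>>> {"name": "apply_moves", "arguments": {
  "steps": [0,0,0.12,0,0,0,0,0,0,0.08,0,0,0,0,0,0,0,0,0,0,0,0,0,0,0,0,0,0]
}}

```text
t: 18.53
tool_pos: [0.4595, -0.2163, 0.0999]
orientation: [-2.938, -1.113, -0.0]
force: [-0.2, -0.5, -1.0]
opening: 0.0254
gripper_force: 25.0
```

>>> {"name": "apply_moves", "arguments": {
  "steps": [0,0,0.05,0,0,0,0,0,0,0,0,0,0,0,0,0,0,0,0,0,0]
}}

```text
t: 18.78
tool_pos: [0.4597, -0.2164, 0.0984]
orientation: [2.938, 1.113, 0.001]
force: [0.3, -0.1, 0.2]
opening: 0.0258
gripper_force: 25.0
```

>>> {"name": "apply_moves", "arguments": {
  "steps": [0,0,0.03,0,0,0,0,0,0,0,0,0,0,0,0,0,0,0,0,0,50,0,0,0,0,0,0,50,0,0,0,0,0,0,50,0,0,0,0,0,0,50,0,0,-0.5,0,0,0,50,0,0,-1,0,0,0,50,0,0,-1,0,0,0,50,0,0,-1,0,0,0,50,0,0,-1,0,0,0,50,0,0,-1,0,0,0,50]
}}

```text
t: 19.78
tool_pos: [0.459, -0.2161, 0.2634]
orientation: [-2.937, -1.113, 0.0]
force: [0.4, 0.2, -0.7]
opening: 0.0464
gripper_force: 0.0
```

```bash
python3 - <<'E'
from h import *
s=robot.read_state();cal=eyes.calibration("wrist");w=pic("wrist","w8");pic("scene","sc8");pic("side","sd8")
print(s["t"],s["tool_pos"],s["force"],s["q"],s["opening"])
for th,h in(("short_jar_top",.126),("proud_jar_top",.126)):
  for r in eyes.place_of("wrist",th)[:4]: print(th,r,at_z(cal,r["xy"],h))
cs,cd=eyes.calibration("scene"),eyes.calibration("side")
a,b=eyes.place_of("scene","short_jar_top"),eyes.place_of("side","short_jar_top");print(a[:2],b[:2])
a,b=eyes.place_of("scene","board_grip"),eyes.place_of("side","board_grip");print(a[:2],b[:2],tri([(cs,a[0]["xy"]),(cd,b[0]["xy"])]))
x=cv2.imread("pics/w8.png");y=cv2.imread("pics/sd8.png")[180:480,180:480]
cv2.imwrite("pics/c8.png",np.hstack([cv2.resize(x,(440,330)),cv2.resize(y,(330,330))]))
E
```

```text
19.7833 [ 0.45903766 -0.21613559  0.26335771] [ 0.41779999  0.24565303 -0.7148659 ] [-5.41283919e-01 -1.36133139e-01  1.67332239e+00  1.97617011e-04
  1.60516477e+00  3.05331182e-01] 0.046421508426314956
short_jar_top {'xy': [326.1, 222.8], 'conf': 0.64} [ 0.45830559 -0.2157427   0.126     ]
proud_jar_top {'xy': [331.2, 48.9], 'conf': 0.94} [ 0.54783574 -0.14082867  0.126     ]
[{'xy': [190.2, 232.1], 'conf': 0.72}, {'xy': [423.7, 186.4], 'conf': 0.21}] [{'xy': [323.8, 403.7], 'conf': 0.71}]
[{'xy': [294.4, 224.3], 'conf': 0.82}] [{'xy': [269.2, 300.0], 'conf': 0.6}] [0.50993788 0.02690313 0.03986819]
```

View pics/c8.png

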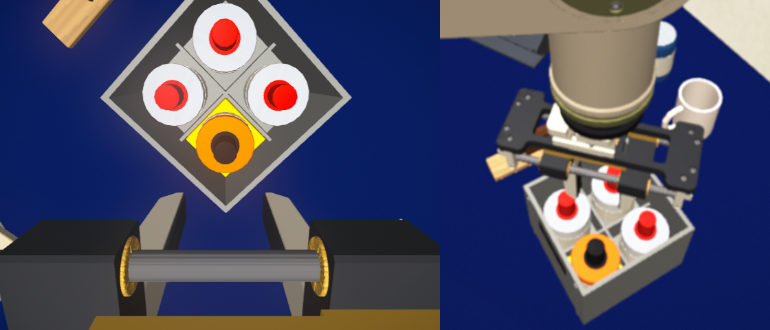

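Everything is packed: the short jar's cap top is at wrist (326,223), centred on yellow within 2 mm, and all caps are below the rim. Next is the board.

>>> {"name": "apply_moves", "arguments": {
  "steps": [0.945,-0.71,0,0,0,0,60,0.945,-0.71,0,0,0,0,60,0.945,-0.71,0,0,0,0,60,0.945,-0.71,0,0,0,0,60,0.945,-0.71,0,0,0,0,60,0.945,-0.71,0,0,0,0,60,0.945,-0.71,0,0,0,0,60,0,0,0,0,0,0.94,60,0,0,0,0,0,0.94,60,0,0,0,0,0,0.94,60,0,0,0,0,0,0.94,60,0,0,0,0,0,0.94,60]
}}

```text
t: 21.23
tool_pos: [0.5087, 0.0272, 0.261]
orientation: [-3.121, -0.357, 0.003]
force: [0.5, -0.1, -0.8]
opening: 0.056
gripper_force: 0.0
```

>>> {"name": "apply_moves", "arguments": {
  "steps": [0,0,0,0,0,0.94,60,0,0,0,0,0,0.94,60,0,0,0,0,0,0.94,60,0,0,0,0,0,0,60,0,0,0,0,0,0,60]
}}

```text
t: 21.65
tool_pos: [0.5088, 0.0269, 0.2613]
orientation: [-3.14, 0.094, 0.003]
force: [-0.3, -0.3, -0.5]
opening: 0.056
gripper_force: 0.0
```

```bash
python3 - <<'E'
from h import *
import json
s=robot.read_state();cal=eyes.calibration("wrist");w=pic("wrist","w9")
json.dump({k:np.array(v).tolist() for k,v in cal.items()},open("cal9.json","w"))
R=Ro.from_rotvec(s["orientation"]).as_matrix();print(s["t"],s["tool_pos"],s["q"],np.degrees(np.arctan2(R[1,1],R[0,1])))
for th,h in(("board_grip",.04),("board",0)):
  for r in eyes.place_of("wrist",th)[:4]: print(th,r,at_z(cal,r["xy"],h))
c=w.astype(int);m=((c[...,0]>c[...,2]+25)&(c[...,0]>120)).astype(np.uint8); m[300:]=0
n,l,st,ce=cv2.connectedComponentsWithStats(m)
i=1+st[1:,4].argmax(); ys,xs=np.nonzero(l==i); r=cv2.minAreaRect(np.stack([xs,ys],1).astype(np.float32)); print(st[i],r,[at_z(cal,p,.012).round(4) for p in cv2.boxPoints(r)])
E
```

```text
21.65 [0.50881748 0.02694364 0.26130937] [-4.80988534e-02 -1.28736802e-01  1.67026666e+00  4.68039103e-04
  1.60177531e+00  1.58283905e+00] -93.44507274694574
board {'xy': [324.8, 191.5], 'conf': 0.63} [0.50936695 0.02883481 0.        ]
[ 302   86   50  204 9169] ((326.140625, 187.51593017578125), (48.05599594116211, 203.0001678466797), 0.5562521815299988) [array([0.4114, 0.0592, 0.012 ]), array([0.6097, 0.0426, 0.012 ]), array([ 0.6067, -0.0011,  0.012 ]), array([0.4079, 0.0096, 0.012 ])]
```

View pics/w9.png

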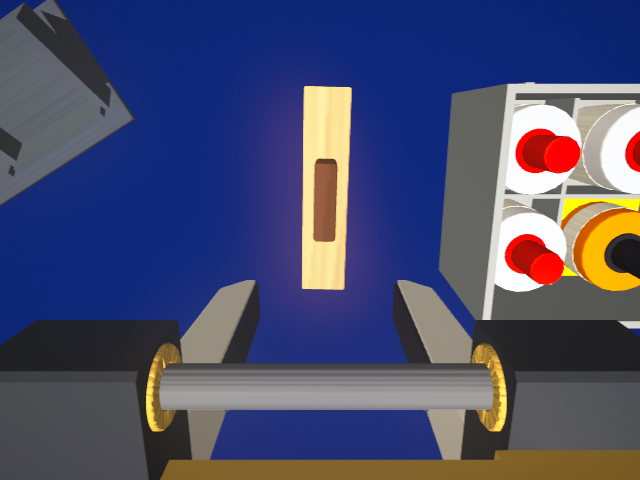

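The board lies straight between the fingers, with its grip centre near (325,200). It is parallel to the tool within 0.5°.

>>> {"name": "apply_moves", "arguments": {
  "steps": [0,-0.02,1,0,0,0,60,0,0,1,0,0,0,60,0,0,1,0,0,0,60,0,0,1,0,0,0,60,0,0,1,0,0,0,60,0,0,1,0,0,0,60,0,0,0.9,0,0,0,60,0,0,0.6,0,0,0,60,0,0,0.3,0,0,0,60,0,0,0,0,0,0,60,0,0,0,0,0,0,60],
  "grip_force": 35
}}

```text
t: 22.72
tool_pos: [0.5094, 0.0276, 0.0286]
orientation: [-3.14, 0.098, 0.001]
force: [-1.5, 1.0, -0.2]
opening: 0.056
gripper_force: 0.0
```

>>> {"name": "apply_moves", "arguments": {
  "steps": [0,0,0,0,0,0,0,0,0,0,0,0,0,0,0,0,0,0,0,0,0,0,0,0,0,0,0,0,0,0,0,0,0,0,0,0,0,0,0,0,0,0]
}}

```text
t: 23.22
tool_pos: [0.5094, 0.0277, 0.0285]
orientation: [-3.139, 0.099, -0.001]
force: [0.2, 4.6, 3.1]
opening: 0.0202
gripper_force: 2.2
```

>>> {"name": "apply_moves", "arguments": {
  "steps": [0,0,0,0,0,0,0,0,0,0,0,0,0,0,0,0,-0.3,0,0,0,0,0,0,-0.7,0,0,0,0,0,0,-1,0,0,0,0,0,0,-1,0,0,0,0,0,0,-1,0,0,0,0,0,0,-1,0,0,0,0,0,0,-0.8,0,0,0,0,0,0,0,0,0,0,0]
}}

```text
t: 24.05
tool_pos: [0.5121, 0.0274, 0.2087]
orientation: [-3.14, 0.099, -0.014]
force: [0.8, 0.2, -1.7]
opening: 0.0196
gripper_force: 34.9
```

>>> {"name": "apply_moves", "arguments": {
  "steps": [-0.15,0.46,0,0,0,-1,0,-0.2,0.44,0,0,0,-1,0,-0.245,0.415,0,0,0,-1,0,-0.285,0.39,0,0,0,-1,0,-0.325,0.355,0,0,0,-1,0,-0.36,0.32,0,0,0,-1,0,-0.39,0.28,0,0,0,-1,0,-0.42,0.235,0,0,0,-1,0,-0.44,0.19,0,0,0,-1,0,-0.46,0.145,0,0,0,-1,0,-0.47,0.095,0,0,0,-1,0,-0.48,0.045,0,0,0,-1,0]
}}

```text
t: 25.05
tool_pos: [0.4428, -0.1334, 0.2005]
orientation: [-2.592, -1.771, 0.002]
force: [0.3, 0.3, -2.7]
opening: 0.0197
gripper_force: 34.9
```

>>> {"name": "apply_moves", "arguments": {
  "steps": [-0.48,0,0,0,0,-1,0,-0.48,-0.055,0,0,0,-1,0,-0.47,-0.105,0,0,0,-1,0,0,0,0,0,0,0,0,0,0,0,0,0,0,0]
}}

```text
t: 25.47
tool_pos: [0.427, -0.1733, 0.2008]
orientation: [-2.293, -2.144, 0.001]
force: [0.2, 0.5, -2.8]
opening: 0.0199
gripper_force: 34.9
```

```bash
python3 - <<'E'
from h import *
s=robot.read_state();cal=eyes.calibration("wrist");w=pic("wrist","w10");pic("scene","sc10");pic("side","sd10")
R=Ro.from_rotvec(s["orientation"]).as_matrix();print(s["t"],s["tool_pos"],s["force"],s["q"],s["opening"],s["gripper_force"]);print(R.round(4),np.degrees(np.arctan2(R[1,1],R[0,1])))
T=np.array([.428,-.1734,s["tool_pos"][2]]);print(R.T@(T-s["tool_pos"])/.03)
x=cv2.imread("pics/w10.png");y=cv2.imread("pics/sd10.png")[150:480,180:510]
cv2.imwrite("pics/c10.png",np.hstack([cv2.resize(x,(440,330)),cv2.resize(y,(330,330))]))
E
```

```text
25.4667 [ 0.42700466 -0.17330032  0.20081245] [ 0.19599815  0.46864295 -2.79970206] [-4.97262114e-01 -2.44199613e-01  1.88102731e+00  4.72424762e-04
  1.50722795e+00 -4.29821390e-01] 0.019910933482345784 34.87231492996216
[[ 0.0674  0.9977 -0.0019]
 [ 0.9977 -0.0674  0.0016]
 [ 0.0015 -0.002  -1.    ]] -3.865736480373783
[-1.07831499e-03  3.33263704e-02 -6.96393127e-05]
```

View pics/c10.png

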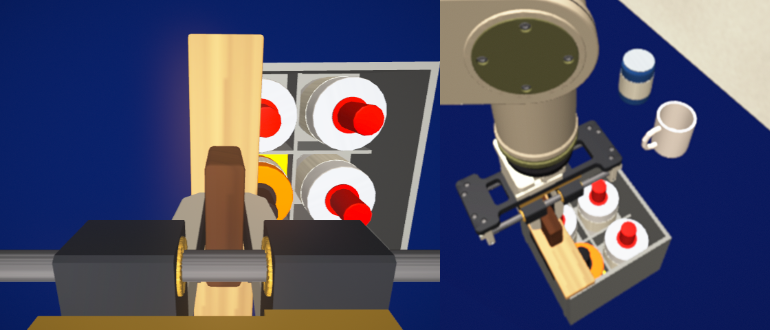

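The board is held level across the robot's end of the crate, above the rim, ready to lower.

>>> {"name": "apply_moves", "arguments": {
  "steps": [0,0.03,0.5,0,0,0,0,0,0,0.5,0,0,0,0,0,0,0.25,0,0,0,0,0,0,0.1,0,0,0,0,0,0,0,0,0,0,0,0,0,0,0,0,0,0]
}}

```text
t: 26.12
tool_pos: [0.429, -0.1732, 0.162]
orientation: [-2.29, -2.15, -0.0]
force: [-0.6, -0.4, -2.5]
opening: 0.0203
gripper_force: 34.9
```

>>> {"name": "apply_moves", "arguments": {
  "steps": [0,0,0.1,0,0,0,0,0,0,0.06,0,0,0,0,0,0,0,0,0,0,0,0,0,0,0,0,0,0]
}}

```text
t: 26.45
tool_pos: [0.4294, -0.1737, 0.1584]
orientation: [2.29, 2.149, 0.001]
force: [-1.6, 0.3, 5.9]
opening: 0.0198
gripper_force: 34.9
```

>>> {"name": "apply_moves", "arguments": {
  "steps": [0,0.25,0.02,0,0,0,0,0,0.4,0,0,0,0,0,0,0.4,0,0,0,0,0,0,0.4,0,0,0,0,0,0,0.4,0,0,0,0,0,0,0.4,0,0,0,0,0,0,0.2,0,0,0,0,0,0,0,0,0,0,0,0]
}}

```text
t: 27.12
tool_pos: [0.5035, -0.1789, 0.1584]
orientation: [2.289, 2.149, 0.001]
force: [-2.1, -0.7, 7.4]
opening: 0.0199
gripper_force: 34.9
```

>>> {"name": "apply_moves", "arguments": {
  "steps": [0,0.3,0,0,0,0,0,0,0.4,0,0,0,0,0,0,0.4,0,0,0,0,0,0,0.4,0,0,0,0,0,0,0.4,0,0,0,0,0,0,0.4,0,0,0,0,0,0,0.25,0,0,0,0,0,0,0,0,0,0,0,0,0,0,0,0,0,0,0]
}}

```text
t: 27.87
tool_pos: [0.5801, -0.1836, 0.1584]
orientation: [2.288, 2.148, 0.002]
force: [-1.0, -0.3, 6.5]
opening: 0.0194
gripper_force: 34.9
```

>>> {"name": "apply_moves", "arguments": {
  "steps": [0,0,-0.4,0,0,0,0,0,0,-0.9,0,0,0,0,0,0,-0.9,0,0,0,0,0.46,-0.19,0,0,0,1,0,0.435,-0.235,0,0,0,1,0,0.41,-0.28,0,0,0,1,0,0.375,-0.32,0,0,0,1,0,0.34,-0.36,0,0,0,1,0,0.3,-0.395,0,0,0,1,0,0.26,-0.42,0,0,0,1,0,0.215,-0.445,0,0,0,1,0,0.165,-0.465,0,0,0,1,0]
}}

```text
t: 28.87
tool_pos: [0.535, -0.0557, 0.2229]
orientation: [-3.019, -0.868, -0.0]
force: [0.1, 0.6, -2.5]
opening: 0.02
gripper_force: 34.9
```

>>> {"name": "apply_moves", "arguments": {
  "steps": [0.115,-0.48,0,0,0,1,0,0.065,-0.49,0,0,0,1,0,0.015,-0.495,0,0,0,1,0,-0.04,-0.495,0,0,0,1,0,-0.09,-0.49,0,0,0,1,0,-0.14,-0.475,0,0,0,1,0,0,0,0,0,0,0,0,0,0,0,0,0,0,0]
}}

```text
t: 29.53
tool_pos: [0.5065, 0.0284, 0.2229]
orientation: [-3.14, 0.093, -0.001]
force: [-0.3, -0.5, -2.6]
opening: 0.0196
gripper_force: 34.9
```

>>> {"name": "apply_moves", "arguments": {
  "steps": [0,0,0.7,0,0,0,0,0,0,1,0,0,0,0,0,0,1,0,0,0,0,0,0,1,0,0,0,0,0,0,1,0,0,0,0,0,0,0.8,0,0,0,0,0,0,0.5,0,0,0,0,0,0,0.3,0,0,0,0,0,0,0.05,0,0,0,0,0,0,0,0,0,0,0,0,0,0,0,0,0,0]
}}

```text
t: 30.45
tool_pos: [0.5077, 0.0278, 0.0332]
orientation: [-3.14, 0.098, -0.003]
force: [0.6, 0.7, -2.0]
opening: 0.0196
gripper_force: 34.9
```

>>> {"name": "apply_moves", "arguments": {
  "steps": [0,0,0.1,0,0,0,0,0,0,0.07,0,0,0,0,0,0,0,0,0,0,0,0,0,0,0,0,0,0]
}}

```text
t: 30.78
tool_pos: [0.5079, 0.0281, 0.0284]
orientation: [-3.14, 0.099, -0.004]
force: [-1.8, -0.6, 6.2]
opening: 0.0198
gripper_force: 35.0
```

The board is on the counter. I'll release it and retreat.

>>> {"name": "apply_moves", "arguments": {
  "steps": [0,0,0,0,0,0,60,0,0,0,0,0,0,60,0,0,0,0,0,0,60,0,0,0,0,0,0,60,0,0,-0.5,0,0,0,60,0,0,-1,0,0,0,60,0,0,-1,0,0,0,60,0,0,-1,0,0,0,60,0,0,-1,0,0,0,60,0,0,-1,0,0,0,60,0,0,-1,0,0,0,60,0,0,-1,0,0,0,60]
}}

```text
t: 31.78
tool_pos: [0.5062, 0.0281, 0.2531]
orientation: [-3.14, 0.099, 0.0]
force: [0.9, 0.5, -0.4]
opening: 0.0562
gripper_force: 0.0
```

>>> {"name": "apply_moves", "arguments": {
  "steps": [0,0,0,0,0,0,60,0,0,0,0,0,0,60,0,0,0,0,0,0,60]
}}

```text
t: 32.03
tool_pos: [0.5063, 0.0281, 0.2509]
orientation: [-3.14, 0.099, 0.001]
force: [0.2, 1.2, -0.1]
opening: 0.0556
gripper_force: 0.0
```

```bash
python3 - <<'E'
from h import *
s=robot.read_state();print(s["t"],s["tool_pos"],s["force"],s["gripper_force"])
x=pic("wrist","w11");y=pic("side","sd11")
cv2.imwrite("pics/c11.png",np.hstack([cv2.resize(x,(440,330)),cv2.resize(y,(340,330))])[:,:,::-1])
E
```

```text
32.0333 [0.50628071 0.0280509  0.25091103] [ 0.20980392  1.18785043 -0.06580281] 0.0
```

View pics/c11.png

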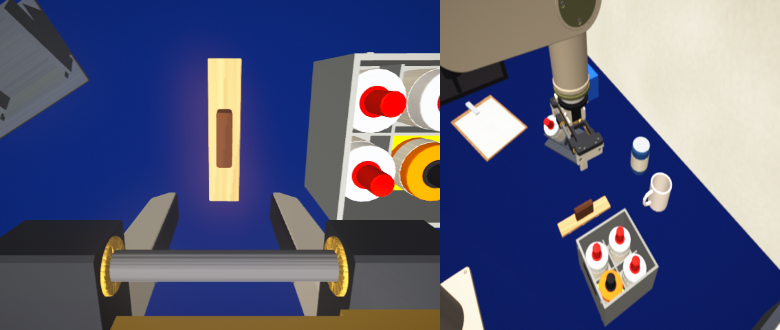

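The board stands flat on the counter, free of the fingers. All four jars are in place and the robot is clear.

```bash
python3 -c "
from plant import robot
print(robot.close_job())"
```

```text
the job is handed in; nothing more can be done
None
```

The job is handed in at about 32 s of the 72 s limit: the proud jar is in the deep cell, the short jar is on the riser, the board was slid along the full rim with steady contact, and it is back flat on the counter; the hand-in gave no verdict.

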